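Lock the bar press with its T-key and work the pedal

ROBOT

A 6-joint arm with a two-finger parallel gripper is mounted at the origin on the work surface. World frame = base frame: x ahead of the robot, y to its left, z up, the work surface at z = 0. Lengths are in m, angles in degrees, forces in N, time in s.
With the tool pointing down it reaches from about 0.3 to 0.75 m from the base axis. Payload 8.5 kg.
Tool frame: the origin (TCP) lies midway between the tips of the shut fingers; the grasp point (between the pads) lies 19 mm behind it (env.hold_point_z is the distance from the TCP to the grasp point, in m); z points along the fingers, y is the line along which they close (so a half turn about z gives the same grasp; the last joint's range is limited). The gripper opens to 85 mm and grips with 20 to 120 N. Pads are 22 mm wide; open, the fingers measure 114 mm over their backs; the gripper's body (76 mm by 85 mm) begins 54 mm behind the grasp point. The pads swing forward as they close: fully open they stand 13 mm farther back than shut.
Start: joints at [63.409, 21.807, 74.336, -0, 83.858, -12.336], TCP at [0.135, 0.533, 0.231] pointing down, gripper open.
Joint ranges: [-178.18, 178.18], [-50.72, 133.34], [12.68, 142.11], [-81.47, 261.47], [9.98, 163.14], [-165.26, 165.26]. Speed limits (degrees/s): [136.94, 136.94, 180, 180, 180, 180].

INTERFACE

Orientations are given as a 3x3 rotation matrix whose columns are the frame's x, y, z axes.
In Python, from rig import observe, get_image, camera_info, env gives the robot as it stands.
- The arm moves only by the tool drive_tool, never from a script. Its arguments are lists of equal length, an entry for each row: "offset": the shift along the tool's x, y, z in units of 40 mm (1.0 is 40 mm), a list of three; "turn": the turn, a rotation vector about the tool's x, y, z in units of 6 degrees (1.0 is 6 degrees), a list of three; "hand": the opening, from 0 (shut) to 1 (fully open). A call has exactly 10 rows; each row shifts and turns the commanded pose from where the row before left it, along the tool's axes as they then stand; what a row does not reach is not made up. A row lasts 1/8 s, in which the tool goes at most 62.5 mm and 10.7 degrees, less where a joint would pass 70% of its speed; a pose out of reach is approached as far as the arm can. A call is refused whole if a number of a shift passes 1 or a number of a turn 1, either way. A call with a gripper value outside its range is refused whole. The fingers move at their own pace and stop on an object; "newtons" is the grip in N (left out, the last holds). Time passes only in rows, so rows that do not move let the fingers close, or fill a call up. It gives the time, the measured TCP pose, the force, the opening and the grip force at its end, in the units of the state.
- observe(): the state, without advancing time (a new reading comes with each control period).
- get_image(name): name is "side" or "top" or "wrist"; returns the picture (384x512x3 uint8, blue, green, red); there is no depth.
- camera_info(name): a dict with "fx", "fy", "cx", "cy" (pixels), "k1" (the pictures are not rectified: a ray, as slopes to the right and down, at radius r is drawn at 1 + k1 r^2 times it, then the intrinsics apply), "world_to_cam" (4x4, takes a point from world to camera coordinates). Camera axes: x right, y down, z forward; pixel columns grow to the right and rows downward; lengths in m; the calibration is good to about 2 mm. A picture is of the moment at which its call begins: read the wrist's pose just before it. camera_info takes no time and is no camera call; for the wrist camera it gives the pose at the moment of the call.
- env.close_job(): hands the job in; it is judged then, once.
The state is a dict: "time_s": time; "q": joint angles; "qvel": joint speeds; "joint_efforts": joint torques, N m; "position": TCP position; "tool_rot": TCP orientation; "ft_force": force on the tool from outside, world axes, zero at the start; "wrist_torque": the same for the moment, N m; "grip_width": finger opening in m; "gripper_force": force on a finger pad.
Only numpy, scipy, OpenCV 4.12 (cv2) and the standard library are available. Lean on these libraries where they do the work, as an engineer would, in place of code of your own. Each camera call takes 0.05 s, during which the arm holds its last target. There are 200 camera calls.

TASK

Close the ajar lid of the little bar press on the bench, then take the T-key from its wooden stand, put it down through the slot in the lid until its collar sits on the lid, and turn it a quarter turn so that it is locked crosswise. Only once it is locked, press the pedal all the way down to its stop for a moment and let it spring back up, leaving the key locked. Do not disturb the beaker, the jar or the bottles.

Things in the scene. Friction and masses are not known exactly. Their poses are not given: they have to be found in the camera images.
- press: Blue bench press, a hollow box 120 (x) x 150 (y) x 70 mm high on a dark base plate 150 x 190 x 8, bolted to the bench. Origin: centre of its underside, on the bench. z up. The lid's hinge is on its +y side, the pedal sticks out of its -y side. Its steel top plate (6 mm thick, upper face at z = 70) has a slot 38 x 14 mm, long side along x, centred at x = 0, y = -20 mm; hollow below it.
- slot (a point): Fixed to the press, axes as the press: centre of the slot at the level of the closed lid's upper face, 78 mm above the bench. x = long direction of the slot. The lid's own slot, 42 x 18 mm, lies right over the top plate's slot when the lid is closed.
- lid (a joint): White aluminium lid plate 120 x 150 x 8 mm with a small teal patch at its free edge; hinge axis along the press's x at y = +83, z = 70 mm in the press frame. 0 = closed (flat on the press), grows as it opens: the free edge (-y side) goes up. Stiff hinge: it stays where it is left; a push of 3 to 6 N down near the free edge closes it. Does not spring back.
- lid_edge (a point): Point on the lid's upper face, in the middle of its width, 150 mm from the hinge axis and 13 mm from the free edge: push here. Axes turn with the lid (z = normal to its upper face, -y from the hinge to the free edge). With the lid closed it lies at x = 0, y = -67, z = 78 mm in the press frame.
- key: T-key, 180 g, upright in the stand. Origin: centre of the underside of its round steel collar (44 mm wide, 6 thick); z up. Above it a teal paddle handle 50 (x) x 14 (y) x 38 mm high with a white line on top. Below it a 10 mm shank and a steel T-bar 34 (x) x 10 (y) x 8 mm, its underside 26 mm below the origin. Handle and T-bar both run along x; a half turn makes no difference.
- key_grip (a point): On the key's axis, 30 mm above the collar's underside: the height to grip the handle, across its 14 mm. With the collar on the closed lid there are 4 mm between the T-bar and the underside of the press's top plate, so the key turns freely either way; locked = the key's x at 90 degrees to the slot's x.
- stand: Wooden key stand fixed to the bench, base 70 (x) x 60 (y) mm, top 50 mm above the bench, with an open channel 16 mm wide along its x between two walls; the key's collar rests on the walls and its T-bar hangs in the channel. Origin: centre of the underside. Lift the key 30 mm to be free.
- pedal (a joint): Spring pedal of the press, hinged along the press's x at y = -86, z = 45 mm in the press frame. 0 = up (the spring returns it there), 0.35 rad = down at its stop. About 4 N on the pad starts it, about 10 N holds it at the stop; the pad sinks about 29 mm.
- pedal_pad (a point): Centre of the upper face of the pedal's black rubber pad (52 x 40 mm), about 68 mm above the bench when up and 39 mm when down, 168 mm towards -y from the press's origin.
- bottle: Amber bottle, white cap, 60 mm diameter, 150 mm tall, loose. Origin: centre of its underside. Leave alone.
- beaker: Glass beaker, 68 mm diameter, 90 mm tall, loose. Origin: centre of its underside. Leave alone.
- jar: Amber jar, black lid, 64 mm diameter, 65 mm tall, loose. Origin: centre of its underside. Leave alone.
- flask: Small amber bottle, black cap, 42 mm diameter, 110 mm tall, standing loose beside the pedal. Origin: centre of its underside. Leave alone.

How it is judged (in metres and radians):
On the way, in this order (a step that is already met when the one before it is completed fails the run):
1. the lid is closed (value of joint lid below 0.03 rad), for 0.1 s.
2. the key's T-bar is down through the slot, lid closed (value of joint lid below 0.03 rad and horizontal distance between key and slot below 0.01 m and z of key in the frame of slot below 0.006 m).
3. the key is turned crosswise and seated: locked (value of joint lid below 0.03 rad and horizontal distance between key and slot below 0.01 m and z of key in the frame of slot between -0.003 and 0.003 m and angle between key's own z axis and vertical below 0.1 rad and angle between the x axis of key and the x axis of slot, either way round above 1.3 rad), for 0.1 s.
4. the pedal is down at its stop (value of joint pedal above 0.32 rad), for 0.15 s.
At the end, for the whole second after the job is handed in: Lid closed (under 0.03 rad); key at rest, upright within 0.1 rad, collar within 3 mm of the lid's top, within 10 mm of the slot's centre and 15 degrees of crosswise; pedal back up (under 0.06 rad); beaker, jar and bottles upright within 30 mm of where they were (all of step 3 and value of joint pedal below 0.06 rad and linear speed of key below 0.02 m/s and angular speed of key below 0.2 rad/s and distance of each of bottle, beaker, jar, flask from where it was at the start of the episode below 0.03 m and angle between each of bottle, beaker, jar, flask's own z axis and vertical below 0.2 rad); the robot touches nothing.
It fails at once if the pedal is pressed (over 0.2 rad) while the key is not locked (value of joint pedal above 0.2 rad and not (value of joint lid below 0.03 rad and horizontal distance between key and slot below 0.01 m and z of key in the frame of slot between -0.003 and 0.003 m and angle between key's own z axis and vertical below 0.1 rad and angle between the x axis of key and the x axis of slot, either way round above 1.3 rad)).
It fails at once if the beaker, the jar or a bottle is knocked over or moved more than 30 mm (distance of any of bottle, beaker, jar, flask from where it was at the start of the episode above 0.03 m or angle between any of bottle, beaker, jar, flask's own z axis and vertical above 0.4 rad).
It also fails if it takes over 67 s, if anything falls off the work surface, if the arm or the gripper's body presses on something with over 40 N, if the wrist force passes 120 N, or if a joint passes its speed limit or range.

## Working session

There is one attempt and no reset: what is moved stays moved. The work goes in short steps, Python scripts to look and compute and a tool call to move; the robot and the scene stay as the last step left them, time stands still between calls to the robot, and variables do not carry over. Pictures are saved under pics/ and viewed, at most 13 in all, crops included, and the job is handed in when it is done.

Besides the shell and the picture viewer there is one more tool, called after ">>>" as name(argument=value, ...), one argument or row to a line, values as JSON. drive_tool: Moves the arm, as the interface text tells. Its arguments: {"type":"object","properties":{"offset":{"type":"array"},"turn":{"type":"array"},"hand":{"type":"array"},"newtons":{"type":"number"}},"required":["offset","turn","hand"]}

```bash
mkdir -p pics; python3 - <<'E'
from rig import observe,get_image,camera_info,env
import cv2,numpy as np
s=observe();print(s['time_s'],s['position'],s['tool_rot'],s['ft_force'],env.hold_point_z)
for n in('side','top'):
    im=get_image(n);cv2.imwrite(f'pics/{n}0.png',im);c=camera_info(n);print(n,{k:c[k] for k in('fx','fy','cx','cy','k1')});print(np.round(c['world_to_cam'],4).tolist())
a=cv2.imread('pics/side0.png');b=cv2.imread('pics/top0.png')
cv2.imwrite('pics/both0.png',np.vstack([a,b])[:,:] if 0 else cv2.resize(np.hstack([a,b]),(800,300)))
E
```

```text
0.0 [0.135307   0.53279528 0.23070024] [[-9.69209936e-01  2.46234983e-01 -6.57838856e-04]
 [ 2.46235668e-01  9.69209069e-01 -1.33266722e-03]
 [ 3.09434095e-04 -1.45361770e-03 -9.99998896e-01]] [-0.5131285  -0.57243528 -0.31927492] 0.0187
side {'fx': 347.9482960834685, 'fy': 347.9482960834685, 'cx': 253.24707190385143, 'cy': 197.03947094923612, 'k1': 0.02308034331946436}
[[0.9917, -0.1265, 0.0209, -0.5732], [-0.06, -0.6013, -0.7967, 0.0704], [0.1133, 0.7889, -0.604, 0.7834], [0.0, 0.0, 0.0, 1.0]]
top {'fx': 365.61170036052147, 'fy': 365.61170036052147, 'cx': 263.46172978703976, 'cy': 192.12858313915956, 'k1': 0.007121576257756901}
[[0.0252, -0.9997, 0.0056, -0.0235], [-0.9971, -0.0255, -0.071, 0.5722], [0.0712, -0.0038, -0.9975, 0.8764], [0.0, 0.0, 0.0, 1.0]]
```

View pics/top0.png

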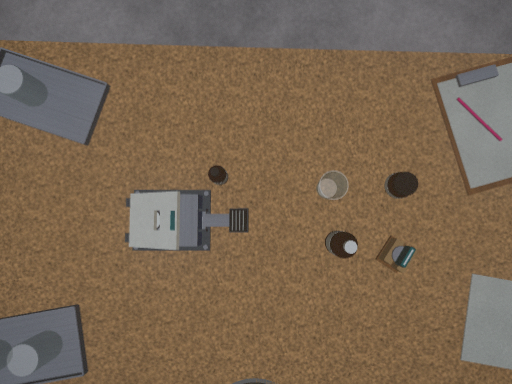

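View pics/side0.png

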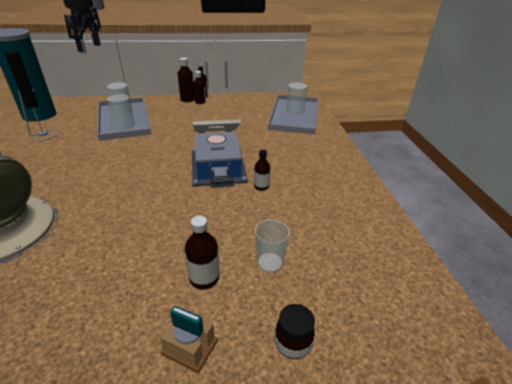

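The top view shows the press near (170,220) with its pedal to the right (world -y), the flask cap at (218,174), the beaker at (333,186), the jar at (402,185), the bottle cap at (350,247) and the key and stand at (400,255). In the side view the key handle is at (187,321).

```bash
cat > h.py <<'E'
import cv2,numpy as np
from rig import observe,get_image,camera_info,env
def ray(c,u,v):
    d=np.array([(u-c['cx'])/c['fx'],(v-c['cy'])/c['fy']]);p=d.copy()
    for _ in range(20): p=d/(1+c['k1']*(p@p))
    T=np.array(c['world_to_cam']);R,t=T[:3,:3],T[:3,3]
    return -R.T@t, R.T@np.array([p[0],p[1],1])
def onz(c,u,v,z):
    o,d=ray(c,u,v);return o+d*(z-o[2])/d[2]
def proj(c,P):
    T=np.array(c['world_to_cam']);q=T[:3,:3]@np.array(P)+T[:3,3];p=q[:2]/q[2];p=p*(1+c['k1']*(p@p))
    return p[0]*c['fx']+c['cx'],p[1]*c['fy']+c['cy']
E
python3 - <<'E'
from h import *
t=cv2.imread('pics/top0.png');s=cv2.imread('pics/side0.png')
A=cv2.resize(t[180:260,115:255],(800,457),interpolation=cv2.INTER_CUBIC)
cv2.imwrite('pics/c1.png',A)
B=cv2.resize(t[225:285,370:430],(400,400),interpolation=cv2.INTER_CUBIC)
C=cv2.resize(s[295:375,155:235],(400,400),interpolation=cv2.INTER_CUBIC)
cv2.imwrite('pics/c2.png',np.hstack([B,C]))
c=camera_info('top')
for n,u,v,z in [('flask',218,174,.11),('beaker',333,186,.09),('jar',402,185,.065),('bottlecap',350,247,.15),('key',404,256,.09),('pad',239,220,.068)]: print(n,onz(c,u,v,z).round(3))
# teal masks
for n,im in(('top',t),('side',s)):
    h=cv2.cvtColor(im,cv2.COLOR_BGR2HSV);m=cv2.inRange(h,(80,90,30),(100,255,255))
    k,_,st,ce=cv2.connectedComponentsWithStats(m)
    for i in range(1,k):
        if st[i,4]>15: print(n,st[i],ce[i])
E
```

```text
flask [0.604 0.093 0.11 ]
beaker [ 0.586 -0.166  0.09 ]
jar [ 0.594 -0.332  0.065]
bottlecap [ 0.454 -0.191  0.15 ]
key [ 0.433 -0.327  0.09 ]
pad [0.503 0.046 0.068]
top [170 211   4  18  56] [171.92857143 219.78571429]
top [401 247  14  20  44] [406.43181818 256.43181818]
side [   0   40   49   81 1111] [21.9009901  81.10261026]
side [171 309  31  28 454] [186.62114537 322.47356828]
```

View pics/c1.png

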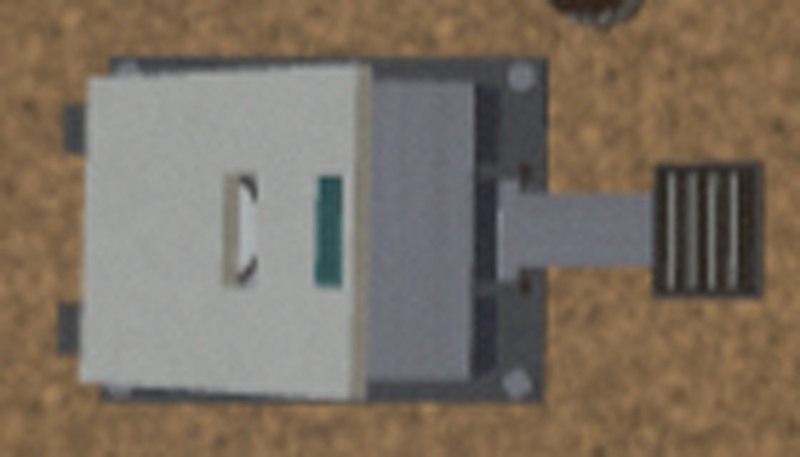

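View pics/c2.png

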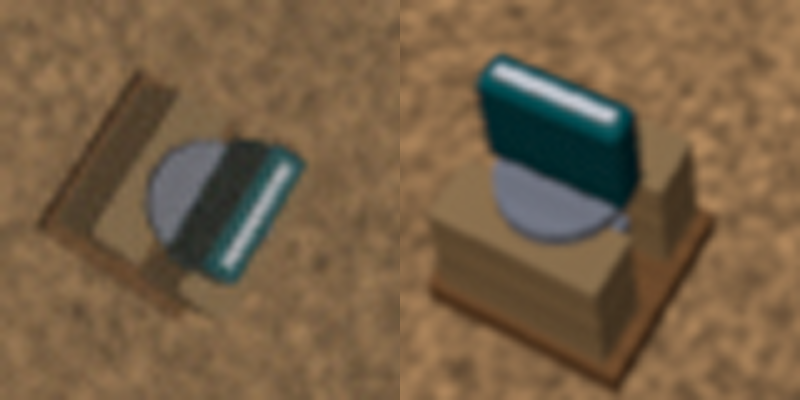

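The crops show the base-plate corners at about (110,58), (547,58), (540,402) and (100,402), the lid's front upper edge at u≈352, and the pad over 655-763 x 163-298. The key's white line runs from (288,163) to (226,265) in the top crop and from (497,70) to (615,118) in the side crop.

```bash
python3 - <<'E'
from h import *
from scipy.optimize import brentq
c=camera_info('top');s=camera_info('side')
f=lambda u,v,z:onz(c,115+(u+.5)/5.714-.5,180+(v+.5)/5.714-.5,z)
P=np.array([f(*p,.008) for p in[(110,58),(547,58),(540,402),(100,402)]])
o=P.mean(0)
xa=(P[0]+P[1]-P[2]-P[3])[:2]/2; ya=(P[0]+P[3]-P[1]-P[2])[:2]/2
print('press',o,'sizes',np.linalg.norm(xa),np.linalg.norm(ya))
a1=np.degrees(np.arctan2(xa[1],xa[0]));a2=np.degrees(np.arctan2(ya[1],ya[0]))-90;print('yaw',a1,a2)
pad=np.array([f(u,v,.068) for u,v in[(655,163),(763,163),(763,298),(655,298)]]);print('pad',pad.mean(0))
d=pad.mean(0)-o;print('padyaw',np.degrees(np.arctan2(d[0],-d[1])),np.linalg.norm(d[:2]))
yaw=np.radians((a1+a2)/2);X=np.array([np.cos(yaw),np.sin(yaw)]);Y=np.array([-X[1],X[0]])
W=lambda x,y,z:np.r_[o[:2]+x*X+y*Y,z]
lo=lambda r,th,h=.008:(0.083-r*np.cos(th)-h*np.sin(th)*-1*-1 if 0 else .083-r*np.cos(th)+h*np.sin(th), .07+r*np.sin(th)+h*np.cos(th))
def ucol(th,r):
    y,z=lo(r,th);return proj(c,W(0,y,z))[0]
ut=115+(352.5)/5.714-.5
print('lid',[ (th,round(ucol(th,.163)-ut,1)) for th in np.arange(.2,1.0,.1)])
print('teal patch u 171.9', [(th,round(ucol(th,.15),1)) for th in np.arange(.2,1.0,.1)])
g=lambda u,v:onz(c,370+(u+.5)/6.667-.5,225+(v+.5)/6.667-.5,.094)
h=lambda u,v:onz(s,155+(u-400+.5)/5-.5,295+(v+.5)/5-.5,.094)
for k,(A,B) in {'top':(g(288,163),g(226,265)),'side':(h(897,70),h(1015,118))}.items():
    print(k,A,B,(A+B)/2,np.degrees(np.arctan2(*(A-B)[1::-1])),np.linalg.norm(A-B))
print(observe()['time_s'])
E
```

```text
press [0.49953952 0.21649583 0.008     ] sizes 0.14819629506062323 0.18902375433213492
yaw 1.0659219495263708 1.4267073644340087
pad [0.50347039 0.04677158 0.068     ]
padyaw 1.3267517750352624 0.16976976453442078
lid [(np.float64(0.2), np.float64(18.1)), (np.float64(0.30000000000000004), np.float64(14.5)), (np.float64(0.4000000000000001), np.float64(10.1)), (np.float64(0.5000000000000001), np.float64(4.9)), (np.float64(0.6000000000000001), np.float64(-1.0)), (np.float64(0.7000000000000002), np.float64(-7.8)), (np.float64(0.8000000000000003), np.float64(-15.2)), (np.float64(0.9000000000000001), np.float64(-23.3))]
teal patch u 171.9 [(np.float64(0.2), np.float64(188.7)), (np.float64(0.30000000000000004), np.float64(185.3)), (np.float64(0.4000000000000001), np.float64(181.2)), (np.float64(0.5000000000000001), np.float64(176.3)), (np.float64(0.6000000000000001), np.float64(170.8)), (np.float64(0.7000000000000002), np.float64(164.5)), (np.float64(0.8000000000000003), np.float64(157.7)), (np.float64(0.9000000000000001), np.float64(150.4))]
top [ 0.44878176 -0.34458622  0.094     ] [ 0.41454686 -0.32376694  0.094     ] [ 0.43166431 -0.33417658  0.094     ] -31.30505022999451 0.040068328619517514
side [ 0.53400294 -0.33775375  0.094     ] [ 0.56612417 -0.35766498  0.094     ] [ 0.55006355 -0.34770936  0.094     ] 148.20615719070136 0.03779193547568433
0.1
```

>>> drive_tool(
  offset=[
    [-0.5,-0.29,0],
    [-1,-0.57,0],
    [-1,-0.57,0],
    [-1,-0.57,0],
    [-1,-0.57,0],
    [-1,-0.57,0],
    [-1,-0.57,0],
    [-1,-0.57,0],
    [-1,-0.57,0],
    [-1,-0.57,0],
  ],
  turn=[
    [0,0,0],
    [0,0,0],
    [0,0,0],
    [0,0,0],
    [0,0,0],
    [0,0,0],
    [0,0,0],
    [0,0,0],
    [0,0,0],
    [0,0,0],
  ],
  hand=[0,0,0,0,0,0,0,0,0,0],
)

```text
time_s: 1.35
position: [0.4512, 0.2281, 0.2311]
tool_rot: [[-0.969, 0.246, -0.001], [0.246, 0.969, -0.0], [0.001, -0.0, -1.0]]
ft_force: [0.7, 1.3, 0.6]
grip_width: -0.0007
gripper_force: 0.0
```

>>> drive_tool(
  offset=[
    [-0.75,-0.44,0],
    [-0.74,-0.44,0],
    [0,0,0.75],
    [0,0,0.75],
    [-0.02,-0.09,0.3],
    [-0.02,-0.09,0.3],
    [-0.03,-0.12,0.3],
    [-0.03,-0.12,0.3],
    [-0.03,-0.12,0.3],
    [-0.03,-0.12,0.3],
  ],
  turn=[
    [0,0,0],
    [0,0,0],
    [0,0,0],
    [0,0,0],
    [0,0,0],
    [0,0,0],
    [0,0,0],
    [0,0,0],
    [0,0,0],
    [0,0,0],
  ],
  hand=[0,0,0,0,0,0,0,0,0,0],
)

```text
time_s: 2.6
position: [0.4991, 0.1531, 0.0985]
tool_rot: [[-0.969, 0.246, -0.0], [0.246, 0.969, 0.0], [0.0, 0.0, -1.0]]
ft_force: [-0.4, 0.7, 1.3]
grip_width: 0.0
gripper_force: 0.5
```

>>> drive_tool(
  offset=[
    [0,0,0.2],
    [0,0,0.15],
    [0,0,0.12],
    [0,0,0.1],
    [0,0,0.03],
    [0,0,0.03],
    [0,0,0.03],
    [0,0,0],
    [0,0,0],
    [0,0,0],
  ],
  turn=[
    [0,0,0],
    [0,0,0],
    [0,0,0],
    [0,0,0],
    [0,0,0],
    [0,0,0],
    [0,0,0],
    [0,0,0],
    [0,0,0],
    [0,0,0],
  ],
  hand=[0,0,0,0,0,0,0,0,0,0],
)

```text
time_s: 3.85
position: [0.4994, 0.1535, 0.0776]
tool_rot: [[-0.969, 0.245, 0.004], [0.245, 0.969, -0.0], [-0.004, 0.001, -1.0]]
ft_force: [-15.5, -3.7, 48.5]
grip_width: -0.0002
gripper_force: 24.2
```

>>> drive_tool(
  offset=[
    [0,0,-0.5],
    [0,0,-1],
    [0,0,-1],
    [0,0,-1],
    [0,0,-1],
    [0,0,-0.2],
    [0,0,0],
    [0,0,0],
    [0,0,0],
    [0,0,0],
  ],
  turn=[
    [0,0,0],
    [0,0,0],
    [0,0,0],
    [0,0,0],
    [0,0,0],
    [0,0,0],
    [0,0,0.9],
    [0,0,0.9],
    [0,0,1.0],
    [0,0,0],
  ],
  hand=[0,0,0,0,0,0,0,0,0,0],
)

```text
time_s: 5.1
position: [0.4988, 0.1535, 0.26]
tool_rot: [[-0.857, 0.515, -0.002], [0.515, 0.857, -0.0], [0.001, -0.001, -1.0]]
ft_force: [0.1, 0.3, 0.2]
grip_width: 0.0001
gripper_force: 0.0
```

```bash
python3 - <<'E'
from h import *
s=observe();c=camera_info('wrist');im=get_image('wrist');cv2.imwrite('pics/w1.png',im)
print(s['position'],s['tool_rot'],s['time_s']);print(proj(c,(.5,.1965,.078)), proj(c,(.5,.15,.078)))
import json;json.dump({k:np.array(v).tolist() for k,v in c.items()},open('w1.json','w'))
h=lambda u,v:onz(camera_info('side'),155+(u-400+.5)/5-.5,295+(v+.5)/5-.5,.094)
A,B=h(497,70),h(615,118);print('key side',(A+B)/2,np.degrees(np.arctan2(*(B-A)[1::-1])),np.linalg.norm(A-B))
E
```

```text
[0.49883503 0.15346417 0.25996447] [[-8.57204366e-01  5.14973503e-01 -1.72219983e-03]
 [ 5.14974330e-01  8.57205598e-01 -4.29136351e-05]
 [ 1.45417995e-03 -9.23674458e-04 -9.99998516e-01]] 5.1
(np.float64(293.112841222685), np.float64(156.9427718539464)) (np.float64(258.1361936209722), np.float64(177.48964742193832))
key side [ 0.43336735 -0.33435146  0.094     ] -30.29808476114695 0.04012264169654745
```

View pics/w1.png

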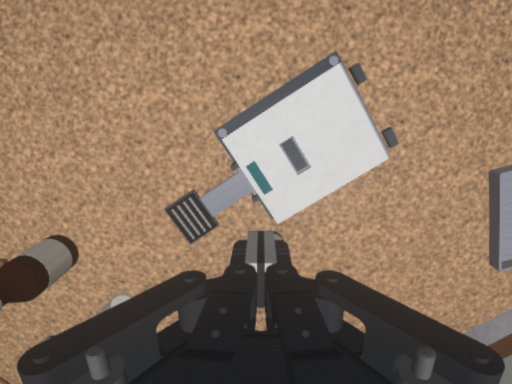

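The wrist view shows the lid flat on the press, with the slot at about (295,155) where (293,157) was predicted.

>>> drive_tool(
  offset=[
    [-0.2,-0.5,0],
    [-0.42,-0.98,0],
    [-0.42,-0.98,0],
    [-0.42,-0.98,0],
    [-0.42,-0.98,0],
    [-0.42,-0.98,0],
    [-0.42,-0.98,0],
    [-0.42,-0.98,0],
    [-0.42,-0.98,0],
    [-0.42,-0.98,0],
  ],
  turn=[
    [0,0,0],
    [0,0,0],
    [0,0,0],
    [0,0,0],
    [0,0,0],
    [0,0,0],
    [0,0,0],
    [0,0,0],
    [0,0,0],
    [0,0,0],
  ],
  hand=[0,0,0,0.6,0.6,0.6,0.6,0.6,0.6,0.6],
)

```text
time_s: 6.4
position: [0.4428, -0.2494, 0.2606]
tool_rot: [[-0.858, 0.514, -0.0], [0.514, 0.858, 0.0], [0.0, 0.0, -1.0]]
ft_force: [0.2, 0.1, -0.6]
grip_width: 0.051
gripper_force: 0.0
```

```bash
python3 - <<'E'
from h import *
import json
c=json.load(open('w1.json'));im=cv2.imread('pics/w1.png');g=cv2.cvtColor(im,cv2.COLOR_BGR2GRAY)
m=((g<140)*255).astype('uint8');m[:130]=0;m[180:]=0;m[:,:276]=0;m[:,315:]=0
ct=max(cv2.findContours(m,0,2)[0],key=cv2.contourArea)
b=cv2.boxPoints(cv2.minAreaRect(ct));print(b.round(1))
Q=np.array([onz(c,*p,.078) for p in b]);print(Q.mean(0),np.linalg.norm(Q[1]-Q[0]),np.linalg.norm(Q[2]-Q[1]))
for i in(0,1):d=Q[i+1]-Q[i];print(np.degrees(np.arctan2(d[1],d[0])))
m=((g>150)&(im.max(2).astype(int)-im.min(2)<25)).astype('uint8')*255;m[235:]=0
m=cv2.morphologyEx(m,cv2.MORPH_CLOSE,np.ones((25,25)))
ct=max(cv2.findContours(m,0,2)[0],key=cv2.contourArea)
b=cv2.boxPoints(cv2.minAreaRect(ct));print(b.round(1));Q=np.array([onz(c,*p,.078) for p in b])
print('lid',Q.mean(0),[ (np.linalg.norm(Q[i+1]-Q[i]).round(4),np.degrees(np.arctan2(*(Q[i+1]-Q[i])[1::-1])).round(2)) for i in(0,1,2)])
E
```

```text
[[279.9 143.9]
 [291.1 137.1]
 [308.9 166.9]
 [297.7 173.6]]
[0.49945128 0.19865775 0.078     ] 0.014457951502849875 0.03992515613245879
90.12990228368957
1.4941199755534746
[[193.5 149.5]
 [339.4  62. ]
 [394.7 154.2]
 [248.8 241.7]]
lid [0.49807655 0.19732601 0.078     ] [(np.float64(0.1844), np.float64(89.2)), (np.float64(0.1207), np.float64(4.96)), (np.float64(0.201), np.float64(-88.11))]
```

```bash
python3 - <<'E'
from h import *
import json
s=observe();c=camera_info('wrist');im=get_image('wrist');cv2.imwrite('pics/w2.png',im)
json.dump({k:np.array(v).tolist() for k,v in c.items()},open('w2.json','w'))
print(s['position'],proj(c,(.4325,-.3343,.094)))
h=cv2.cvtColor(im,cv2.COLOR_BGR2HSV);m=cv2.inRange(h,(80,90,30),(100,255,255))
k,_,st,ce=cv2.connectedComponentsWithStats(m)
for i in range(1,k):
    if st[i,4]>15: print(st[i],ce[i])
E
```

```text
[ 0.44279026 -0.24938848  0.26056994] (np.float64(191.64812812399043), np.float64(207.84616847653885))
```

View pics/w2.png

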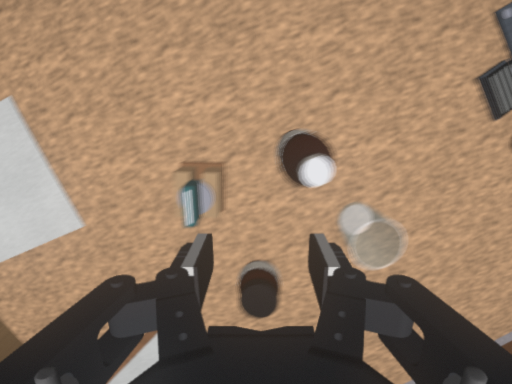

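The picture is motion-blurred: the key is at about (190,204) against a predicted (192,208), and the bottle and beaker lie to its right. I'll move above the key and measure again at rest.

>>> drive_tool(
  offset=[
    [-0.29,-0.65,0],
    [-0.29,-0.65,0],
    [-0.29,-0.65,0],
    [0,0,0.5],
    [0,0,0.5],
    [0,0,0.5],
    [0,0,0.25],
    [0,0,0],
    [0,0,0],
    [0,0,0],
  ],
  turn=[
    [0,0,0],
    [0,0,0],
    [0,0,0],
    [0,0,0],
    [0,0,0],
    [0,0,0],
    [0,0,0],
    [0,0,0],
    [0,0,0],
    [0,0,0],
  ],
  hand=[0.6,0.6,0.6,0.6,0.6,0.6,0.6,0.6,0.6,0.6],
)

```text
time_s: 7.7
position: [0.433, -0.333, 0.1916]
tool_rot: [[-0.857, 0.516, 0.001], [0.516, 0.857, -0.001], [-0.001, -0.0, -1.0]]
ft_force: [-0.7, -0.4, -0.1]
grip_width: 0.0514
gripper_force: 0.0
```

```bash
python3 - <<'E'
from h import *
s=observe();c=camera_info('wrist');im=get_image('wrist');cv2.imwrite('pics/w3.png',im)
print(s['position'],proj(c,(.4325,-.3343,.094)))
h=cv2.cvtColor(im,cv2.COLOR_BGR2HSV)
m=cv2.inRange(h,(78,80,20),(105,255,255))
k,_,st,ce=cv2.connectedComponentsWithStats(m)
for i in range(1,k):
    if st[i,4]>15: print(st[i],ce[i])
i=1+np.argmax(st[1:,4]);x,y,w,hh=st[i,:4]
R=cv2.morphologyEx(m,cv2.MORPH_CLOSE,np.ones((9,9)));ct=max(cv2.findContours(R,0,2)[0],key=cv2.contourArea)
hull=np.zeros_like(m);cv2.fillConvexPoly(hull,cv2.convexHull(ct),255);hull=cv2.erode(hull,np.ones((3,3)))
wl=((h[...,2]>130)&(h[...,1]<90)&(hull>0)).astype('uint8')
ct=max(cv2.findContours(wl,0,2)[0],key=cv2.contourArea)
b=cv2.boxPoints(cv2.minAreaRect(ct));print(b.round(1));Q=np.array([onz(c,*p,.094) for p in b])
print('line',Q.mean(0),[(np.linalg.norm(Q[i+1]-Q[i]).round(4),np.degrees(np.arctan2(*(Q[i+1]-Q[i])[1::-1])).round(2)) for i in(0,1)])
cv2.imwrite('pics/w3c.png',cv2.resize(im[100:260,160:360],(800,640))[:600])
E
```

```text
[ 0.43297574 -0.33302729  0.19159369] (np.float64(258.5744769481571), np.float64(195.82151417145542))
[252 166  14  52 426] [258.5915493  189.28403756]
[[255. 170.]
 [261. 170.]
 [261. 216.]
 [255. 216.]]
line [ 0.43046121 -0.33365329  0.094     ] [(np.float64(0.0051), np.float64(58.92)), (np.float64(0.0418), np.float64(-31.04))]
```

View pics/w3c.png

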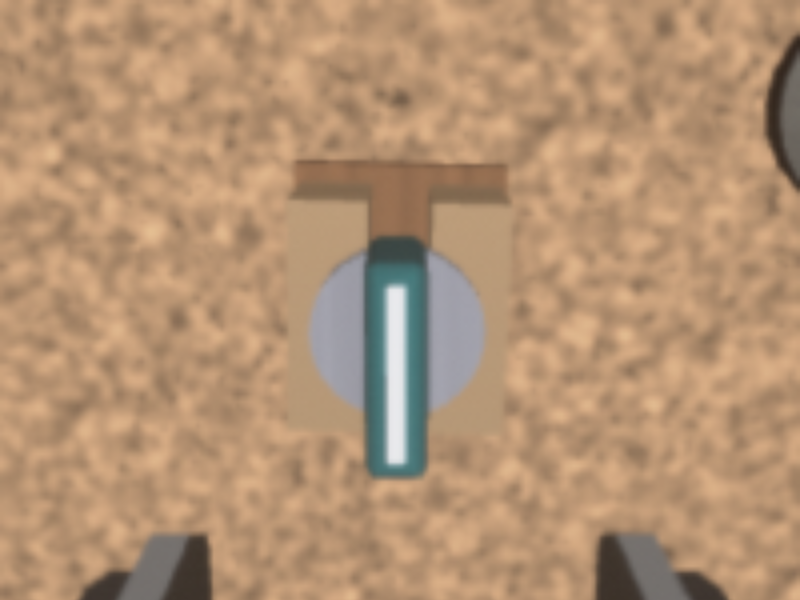

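The crop shows the upright key on the stand, with its white line centred between the fingers.

>>> drive_tool(
  offset=[
    [0,-0.04,0.5],
    [0,0,0.8],
    [0,0,0.8],
    [0,0,0.6],
    [0,0,0.36],
    [0,0,0.2],
    [0,0,0],
    [0,0,0],
    [0,0,0],
    [0,0,0],
  ],
  turn=[
    [0,0,0],
    [0,0,0],
    [0,0,0],
    [0,0,0],
    [0,0,0],
    [0,0,0],
    [0,0,0],
    [0,0,0],
    [0,0,0],
    [0,0,0],
  ],
  hand=[0.6,0.6,0.6,0.6,0.6,0.6,0.6,0,0,0],
  newtons=60,
)

```text
time_s: 9.0
position: [0.4322, -0.3345, 0.0612]
tool_rot: [[-0.857, 0.516, 0.001], [0.516, 0.857, -0.001], [-0.001, -0.0, -1.0]]
ft_force: [-0.4, -0.8, 5.1]
grip_width: 0.0133
gripper_force: 59.1
```

>>> drive_tool(
  offset=[
    [0,0,0],
    [0,0,-0.4],
    [0,0,-0.6],
    [0,0,-1],
    [0,0,-1],
    [0,0,-1],
    [0,0,-1],
    [0,0,0],
    [0,0,0],
    [0,0,0],
  ],
  turn=[
    [0,0,0],
    [0,0,0],
    [0,0,0],
    [0,0,0],
    [0,0,0],
    [0,0,0],
    [0,0,0],
    [0,0,0],
    [0,0,0],
    [0,0,0],
  ],
  hand=[0,0,0,0,0,0,0,0,0,0],
)

```text
time_s: 10.25
position: [0.4316, -0.3339, 0.259]
tool_rot: [[-0.857, 0.516, -0.002], [0.516, 0.857, 0.002], [0.003, 0.001, -1.0]]
ft_force: [0.4, 0.4, -1.6]
grip_width: 0.0132
gripper_force: 58.5
```

```bash
python3 - <<'E'
from h import *
s=observe();c=camera_info('wrist');im=get_image('wrist');cv2.imwrite('pics/w4.png',im)
p=s['position'];R=np.array(s['tool_rot']);print(p,s['grip_width'])
g=p-R[:,2]*.0187
for dz in(-.03,-.024,.014):print(dz,proj(c,g+np.array([0,0,dz])))
print('collar ends',proj(c,g+[0,0,-.024]+.022*R[:,0]),proj(c,g+[0,0,-.024]-.022*R[:,0]),'handle top ends',proj(c,g+[0,0,.014]+.025*R[:,0]),proj(c,g+[0,0,.014]-.025*R[:,0]))
cv2.imwrite('pics/w4c.png',cv2.resize(im[180:330,170:350],(720,600)))
E
```

```text
[ 0.43162772 -0.33388767  0.25897051] 0.013215876405207912
-0.03 (np.float64(259.9704902290845), np.float64(237.64269906994352))
-0.024 (np.float64(259.97794177314313), np.float64(242.09490604747754))
0.014 (np.float64(260.0411510815843), np.float64(279.52787558704205))
collar ends (np.float64(259.94179054879754), np.float64(205.2738116332594)) (np.float64(260.0119908857659), np.float64(275.97550962881985)) handle top ends (np.float64(259.990300526749), np.float64(227.11539390612378)) (np.float64(260.08724546611376), np.float64(325.54241289438784))
```

View pics/w4c.png

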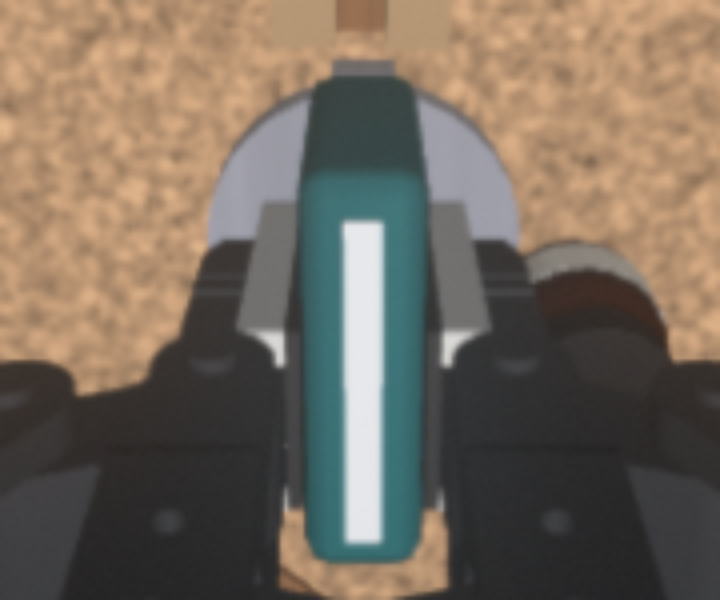

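In hand, the white line's centre is about 4 px (2 mm) towards the tool's +x from where it was predicted. I'll re-measure the slot with the same camera at the insertion yaw, so that the camera's bias cancels.

>>> drive_tool(
  offset=[
    [0.17,0.45,0],
    [0.35,0.9,0],
    [0.35,0.9,0],
    [0.35,0.9,0],
    [0.35,0.9,0],
    [0.35,0.9,0],
    [0.35,0.9,0],
    [0.35,0.9,0],
    [0.35,0.9,0],
    [0.35,0.9,0],
  ],
  turn=[
    [0,0,0],
    [0,0,0],
    [0,0,0],
    [0,0,0],
    [0,0,0],
    [0,0,0],
    [0,0,0],
    [0,0,0],
    [0,0,0],
    [0,0,0],
  ],
  hand=[0,0,0,0,0,0,0,0,0,0],
)

```text
time_s: 11.55
position: [0.4941, 0.0294, 0.2603]
tool_rot: [[-0.857, 0.515, -0.001], [0.515, 0.857, 0.0], [0.001, -0.0, -1.0]]
ft_force: [0.1, -1.6, -1.6]
grip_width: 0.0132
gripper_force: 58.6
```

>>> drive_tool(
  offset=[
    [0.35,0.9,0],
    [0.35,0.9,0],
    [0.35,0.9,0],
    [0.3,0.85,0],
    [0,0,0],
    [0,0,0.5],
    [0,0,0.5],
    [0,0,0.5],
    [0,0,0],
    [0,0,0],
  ],
  turn=[
    [0,0,0],
    [0,0,0],
    [0,0,-0.9],
    [0,0,-0.9],
    [0,0,-0.9],
    [0,0,-0.9],
    [0,0,-0.9],
    [0,0,-0.9],
    [0,0,0],
    [0,0,0],
  ],
  hand=[0,0,0,0,0,0,0,0,0,0],
)

```text
time_s: 12.8
position: [0.5183, 0.1777, 0.2013]
tool_rot: [[-1.0, -0.022, 0.001], [-0.022, 1.0, 0.0], [-0.001, 0.0, -1.0]]
ft_force: [-0.4, -0.3, -2.1]
grip_width: 0.0134
gripper_force: 58.7
```

>>> drive_tool(
  offset=[
    [-0.1,0.25,0.1],
    [-0.1,0.25,0.1],
    [0,0,0],
    [0,0,0],
    [0,0,0],
    [0,0,0],
    [0,0,0],
    [0,0,0],
    [0,0,0],
    [0,0,0],
  ],
  turn=[
    [0,0,0],
    [0,0,0],
    [0,0,0],
    [0,0,0],
    [0,0,0],
    [0,0,0],
    [0,0,0],
    [0,0,0],
    [0,0,0],
    [0,0,0],
  ],
  hand=[0,0,0,0,0,0,0,0,0,0],
)

```text
time_s: 14.05
position: [0.5258, 0.1974, 0.1925]
tool_rot: [[-1.0, -0.024, -0.0], [-0.024, 1.0, -0.0], [0.0, -0.0, -1.0]]
ft_force: [0.4, -0.4, -1.6]
grip_width: 0.0133
gripper_force: 58.8
```

```bash
python3 - <<'E'
from h import *
import json
s=observe();c=camera_info('wrist');im=get_image('wrist');cv2.imwrite('pics/w5.png',im)
json.dump({k:np.array(v).tolist() for k,v in c.items()},open('w5.json','w'))
p=s['position'];print(p,proj(c,(.5,.1975,.078)))
u,v=map(int,proj(c,(.5,.1975,.078)))
cv2.imwrite('pics/w5c.png',cv2.resize(im[100:260,160:360],(750,600)));g=cv2.cvtColor(im,cv2.COLOR_BGR2GRAY)
m=((g<140)*255).astype('uint8');M=np.zeros_like(m);M[v-36:v+36,u-25:u+25]=m[v-36:v+36,u-25:u+25]
ct=max(cv2.findContours(M,0,2)[0],key=cv2.contourArea);r=cv2.minAreaRect(ct);print(r)
b=cv2.boxPoints(r);Q=np.array([onz(c,*q,.078) for q in b]);print(Q.round(4),Q.mean(0))
E
```

```text
[0.52576087 0.1974462  0.1924898 ] (np.float64(260.54548557527914), np.float64(162.83755345906386))
((262.5, 160.5), (41.0, 15.0), 90.0)
[[0.4796 0.1921 0.078 ]
 [0.4793 0.2054 0.078 ]
 [0.5167 0.2066 0.078 ]
 [0.517  0.1928 0.078 ]] [0.49816978 0.1992271  0.078     ]
```

View pics/w5c.png

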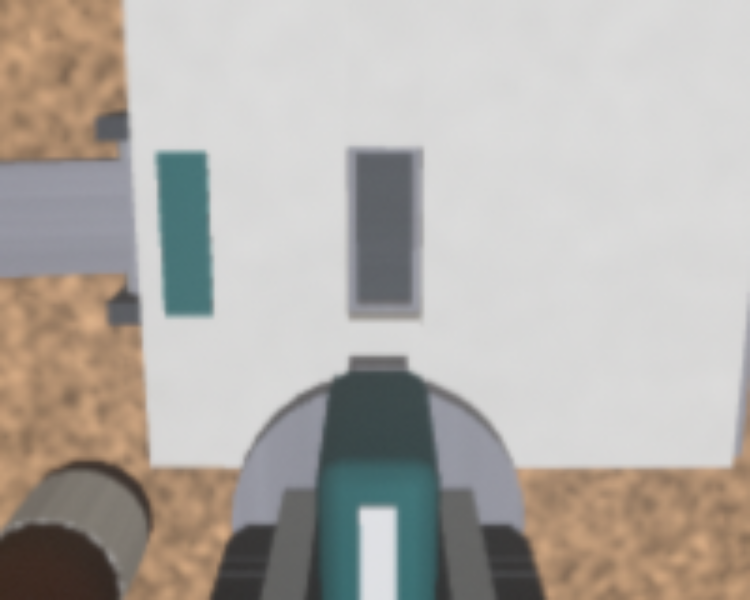

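The crop shows the lid slot at 347-423 x 148-320, so its centre is at pixel (262.3,162), which is (0.499,0.199) in the world. The top-plate opening is concentric with it. The key's T-bar end is at crop x≈378.

>>> drive_tool(
  offset=[
    [0.3,0.03,0.2],
    [0.32,0.015,0.4],
    [0,0,0.5],
    [0,0,0.4],
    [0,0,0.2],
    [0,0,0.15],
    [0,0,0.15],
    [0,0,0.1],
    [0,0,0.1],
    [0,0,0],
  ],
  turn=[
    [0,0,0],
    [0,0,0],
    [0,0,0],
    [0,0,0],
    [0,0,0],
    [0,0,0],
    [0,0,0],
    [0,0,0],
    [0,0,0],
    [0,0,0],
  ],
  hand=[0,0,0,0,0,0,0,0,0,0],
)

```text
time_s: 15.35
position: [0.5009, 0.1987, 0.1044]
tool_rot: [[-1.0, -0.023, -0.0], [-0.023, 1.0, -0.0], [0.0, -0.0, -1.0]]
ft_force: [-0.2, 0.7, -1.1]
grip_width: 0.0135
gripper_force: 58.8
```

>>> drive_tool(
  offset=[
    [0,0,0.08],
    [0,0,0.08],
    [0,0,0.08],
    [0,0,0.06],
    [0,0,0.04],
    [0,0,0.03],
    [0,0,0],
    [0,0,0],
    [0,0,0],
    [0,0,0],
  ],
  turn=[
    [0,0,0],
    [0,0,0],
    [0,0,0],
    [0,0,0],
    [0,0,0],
    [0,0,0],
    [0,0,0],
    [0,0,0],
    [0,0,0],
    [0,0,0],
  ],
  hand=[0,0,0,0,0,0,0,0,0,0],
)

```text
time_s: 16.6
position: [0.501, 0.1987, 0.0898]
tool_rot: [[-1.0, -0.023, 0.0], [-0.023, 1.0, 0.0], [-0.0, 0.0, -1.0]]
ft_force: [-0.5, -0.6, -1.7]
grip_width: 0.0133
gripper_force: 58.8
```

>>> drive_tool(
  offset=[
    [0,0,0.015],
    [0,0,0.015],
    [0,0,0],
    [0,0,0],
    [0,0,0],
    [0,0,0],
    [0,0,0],
    [0,0,0],
    [0,0,0],
    [0,0,0],
  ],
  turn=[
    [0,0,0],
    [0,0,0],
    [0,0,0],
    [0,0,0],
    [0,0,0],
    [0,0,0],
    [0,0,0],
    [0,0,0],
    [0,0,0],
    [0,0,0],
  ],
  hand=[0,0,0,0,0,0,0,0,0,0],
)

```text
time_s: 17.85
position: [0.501, 0.1987, 0.0892]
tool_rot: [[-1.0, -0.024, 0.001], [-0.024, 1.0, 0.0], [-0.001, 0.0, -1.0]]
ft_force: [-1.8, -1.0, 6.4]
grip_width: 0.0132
gripper_force: 60.1
```

>>> drive_tool(
  offset=[
    [0,0,-0.01],
    [0,0,0],
    [0,0,0],
    [0,0,0],
    [0,-0.006,0],
    [0,-0.006,0],
    [0,-0.006,0],
    [0,-0.006,0],
    [0,-0.006,0],
    [0,-0.006,0],
  ],
  turn=[
    [0,0,0.5],
    [0,0,1],
    [0,0,1],
    [0,0,1],
    [0,0,1],
    [0,0,1],
    [0,0,1],
    [0,0,1],
    [0,0,1],
    [0,0,1],
  ],
  hand=[0,0,0,0,0,0,0,0,0,0],
)

```text
time_s: 19.1
position: [0.5005, 0.1975, 0.0892]
tool_rot: [[-0.561, 0.828, 0.001], [0.828, 0.561, -0.0], [-0.001, 0.001, -1.0]]
ft_force: [0.3, -0.4, 1.0]
grip_width: 0.0134
gripper_force: 59.2
```

>>> drive_tool(
  offset=[
    [0,0,0],
    [0,0,0],
    [0,0,0],
    [0,0,0],
    [0,0,0],
    [0,0,0],
    [0,0,0],
    [0,0,0],
    [0,0,0],
    [0,0,0],
  ],
  turn=[
    [0,0,1],
    [0,0,1],
    [0,0,1],
    [0,0,1],
    [0,0,1],
    [0,0,0.5],
    [0,0,0],
    [0,0,0],
    [0,0,0],
    [0,0,0],
  ],
  hand=[0,0,0,0,0,0,0,0,0,0],
)

```text
time_s: 20.35
position: [0.5004, 0.1975, 0.0892]
tool_rot: [[-0.024, 1.0, 0.001], [1.0, 0.024, 0.0], [-0.0, 0.001, -1.0]]
ft_force: [0.3, -0.6, 4.5]
grip_width: 0.0133
gripper_force: 59.6
```

>>> drive_tool(
  offset=[
    [0,0,0],
    [0,0,0],
    [0,0,0],
    [0,0,0],
    [0,0,-0.3],
    [0,0,-0.7],
    [0,0,-0.8],
    [0,0,-0.8],
    [0,0,-0.4],
    [0,0,0],
  ],
  turn=[
    [0,0,0],
    [0,0,0],
    [0,0,0],
    [0,0,0],
    [0,0,0],
    [0,0,0],
    [0,0,0],
    [0,0,0],
    [0,0,0],
    [0,0,0],
  ],
  hand=[0.4,0.4,0.4,0.4,0.4,0.4,0.4,0.4,0.4,0.4],
)

```text
time_s: 21.6
position: [0.5005, 0.1976, 0.2106]
tool_rot: [[-0.024, 1.0, 0.003], [1.0, 0.024, 0.0], [0.0, 0.003, -1.0]]
ft_force: [0.1, 0.2, 0.3]
grip_width: 0.0341
gripper_force: 0.0
```

```bash
python3 - <<'E'
from h import *
s=observe();c=camera_info('wrist');im=get_image('wrist');cv2.imwrite('pics/w6.png',im)
print(s['position'],proj(c,(.5,.1985,.122)),proj(c,(.5,.1985,.084)),proj(c,(.503,.048,.068)))
for z in(.122,):
  h=cv2.cvtColor(im,cv2.COLOR_BGR2HSV);wl=((h[...,2]>130)&(h[...,1]<90)).astype('uint8')
E
```

```text
[0.50051075 0.19762883 0.21055944] (np.float64(259.7005830388174), np.float64(197.8313219382027)) (np.float64(259.622197626101), np.float64(186.46961997739115)) (np.float64(259.3049564541557), np.float64(306.5704457371097))
```

View pics/w6.png

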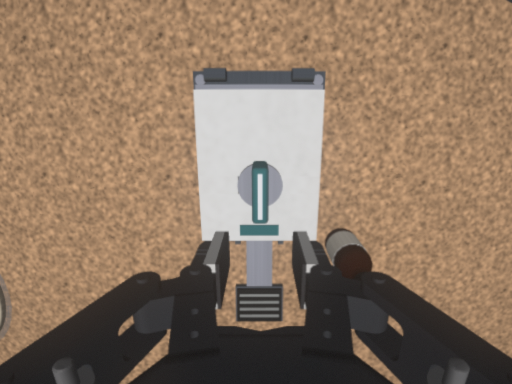

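The view shows the key standing crosswise on the closed lid at (260,190), the pedal pad at (259,302) and the flask at (348,253), all clear of each other.

>>> drive_tool(
  offset=[
    [-0.5,0,0],
    [-0.8,0,0],
    [-0.9,0,0],
    [-0.9,-0.03,0],
    [-0.62,0,0],
    [0,0,0.7],
    [0,0,0.8],
    [0,0,0.8],
    [0,0,0.7],
    [0,0,0.3],
  ],
  turn=[
    [0,0,0],
    [0,0,0],
    [0,0,0],
    [0,0,0],
    [0,0,0],
    [0,0,0],
    [0,0,0],
    [0,0,0],
    [0,0,0],
    [0,0,0],
  ],
  hand=[0,0,0,0,0,0,0,0,0,0],
)

```text
time_s: 22.9
position: [0.5014, 0.0488, 0.0751]
tool_rot: [[-0.023, 1.0, -0.004], [1.0, 0.023, 0.0], [0.001, -0.004, -1.0]]
ft_force: [0.2, 0.2, -0.1]
grip_width: -0.0
gripper_force: 0.0
```

>>> drive_tool(
  offset=[
    [0,0,0.15],
    [0,0,0.15],
    [0,0,0.15],
    [0,0,0.15],
    [0,0,0.15],
    [0,0,0.12],
    [0,0,0.04],
    [0,0,0.03],
    [0,0,0],
    [0,0,0],
  ],
  turn=[
    [0,0,0],
    [0,0,0],
    [0,0,0],
    [0,0,0],
    [0,0,0],
    [0,0,0],
    [0,0,0],
    [0,0,0],
    [0,0,0],
    [0,0,0],
  ],
  hand=[0,0,0,0,0,0,0,0,0,0],
)

```text
time_s: 24.15
position: [0.5032, 0.0481, 0.0405]
tool_rot: [[-0.024, 1.0, 0.003], [1.0, 0.024, -0.001], [-0.001, 0.003, -1.0]]
ft_force: [-3.8, -5.5, 13.0]
grip_width: 0.0003
gripper_force: 7.2
```

>>> drive_tool(
  offset=[
    [0,0,0.03],
    [0,0,0.03],
    [0,0,0],
    [0,0,0],
    [0,0,0],
    [0,0,0],
    [0,0,0],
    [0,0,0],
    [0,0,0],
    [0,0,0],
  ],
  turn=[
    [0,0,0],
    [0,0,0],
    [0,0,0],
    [0,0,0],
    [0,0,0],
    [0,0,0],
    [0,0,0],
    [0,0,0],
    [0,0,0],
    [0,0,0],
  ],
  hand=[0,0,0,0,0,0,0,0,0,0],
)

```text
time_s: 25.4
position: [0.5034, 0.048, 0.0398]
tool_rot: [[-0.024, 1.0, 0.004], [1.0, 0.024, -0.002], [-0.002, 0.004, -1.0]]
ft_force: [-9.2, -6.0, 33.4]
grip_width: -0.0001
gripper_force: 17.0
```

At the stop (2.4 mm more command gained only 0.7 mm, and the force rose to 33 N). Now I'll release it slowly.

>>> drive_tool(
  offset=[
    [0,0,-0.2],
    [0,0,-0.2],
    [0,0,-0.2],
    [0,0,-0.2],
    [0,0,-0.3],
    [0,0,-0.5],
    [0,0,-0.8],
    [0,0,-1],
    [0,0,-0.8],
    [0,0,0],
  ],
  turn=[
    [0,0,0],
    [0,0,0],
    [0,0,0],
    [0,0,0],
    [0,0,0],
    [0,0,0],
    [0,0,0],
    [0,0,0],
    [0,0,0],
    [0,0,0],
  ],
  hand=[0,0,0,0,0,0,0,0,0,0],
)

```text
time_s: 26.65
position: [0.503, 0.0486, 0.2071]
tool_rot: [[-0.024, 1.0, 0.004], [1.0, 0.024, -0.001], [-0.001, 0.004, -1.0]]
ft_force: [0.0, 1.4, -0.4]
grip_width: 0.0001
gripper_force: 0.0
```

>>> drive_tool(
  offset=[
    [0,0,0],
    [0,0,0],
    [0,0,0],
    [0,0,0],
    [0,0,0],
    [0,0,0],
    [0,0,0],
    [0,0,0],
    [0,0,0],
    [0,0,0],
  ],
  turn=[
    [0,0,0],
    [0,0,0],
    [0,0,0],
    [0,0,0],
    [0,0,0],
    [0,0,0],
    [0,0,0],
    [0,0,0],
    [0,0,0],
    [0,0,0],
  ],
  hand=[0,0,0,0,0,0,0,0,0,0],
)

```text
time_s: 27.9
position: [0.5024, 0.0487, 0.2049]
tool_rot: [[-0.023, 1.0, 0.0], [1.0, 0.023, -0.0], [-0.0, 0.0, -1.0]]
ft_force: [0.2, 0.3, -0.1]
grip_width: -0.0002
gripper_force: 0.0
```

```bash
python3 - <<'E'
from h import *
im=get_image('side');a=cv2.imread('pics/side0.png')
cv2.imwrite('pics/s7.png',np.hstack([cv2.resize(x[105:205,175:285],(400,364)) for x in(a,im)]))
E
```

```text
(no output)
```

View pics/s7.png

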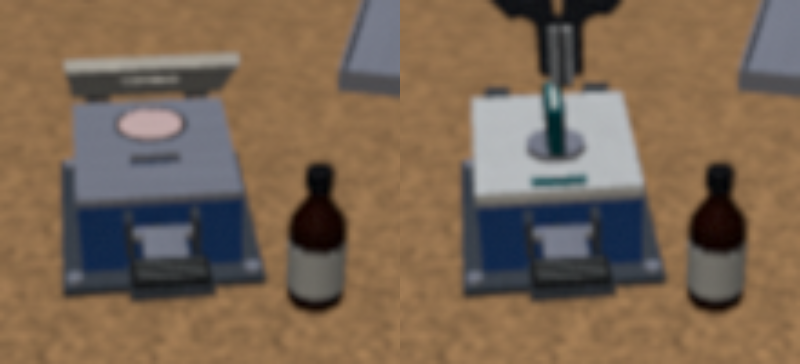

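The right half (now) shows the lid closed, the key upright and crosswise at (555,125), the pedal back up at the same place as in the left half, and the flask unmoved.

```bash
python3 -c "
from rig import env
print(env.close_job())"
```

```text
the job is handed in; nothing more can be done
None
```

I closed the lid, seated the key and locked it crosswise, and pressed the pedal to its stop until it sprang back. I handed the job in at about 28 s; the hand-in returned no verdict, but the last picture showed the lid closed, key crosswise, pedal up and flask unmoved (beaker, jar and bottle not re-checked).

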